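# Cam-clamp the tube rack against its sprung stop

## Task

Two cam clamps stand on the bench; clamp the rack of eight capped tubes in its one: swing that clamp's lever clockwise (seen from above) by its upright knob until the cam has pushed the rack up against the sprung stop pad and pressed the pad in about half way, then let go and leave it there. Do not overrun: the pad must never be driven home against its block. Leave alone the other clamp, the one that holds two bottles.

Things in the scene. Friction and masses are not known exactly. Their poses are not given: they have to be found in the camera images.
- tube_rack: White loose rack, 60 (x) x 90 (y) x 45 mm, about 0.2 kg, with two rows of four capped tubes standing 22 mm above it. Origin: centre of its underside, on the clamp's aluminium plate (190 x 120 x 12 mm), 12 mm above the bench. Its +x face looks at the sprung pad, its -x face at the cam; it slides along x between low lips, 2 mm play each side.
- cam_pivot (a point): Fixed pivot of the rack's cam lever, on the plate's top, 12 mm above the bench. Axes: z up, x towards rack and stop (away from the robot, yaw within 15 deg). Cam: steel disc, radius 26 mm, centre 14 mm off the pivot. With the lever t degrees clockwise of -y its edge reaches 26 + 14 cos(160 - t) mm towards +x: about 0.2 mm of push per degree.
- lever_knob (a point): Middle of the upright black knob (20 mm in diameter, 44 mm tall) on the end of the rack clamp's lever, 85 mm from the pivot, 66 mm above the bench; the 18 mm wide lever bar lies under it. Starts pointing along -y or up to 17 deg clockwise of it; swings clockwise through the side near the robot, to 137 deg at most. Stiff (3 to 6 N at the knob), stays where left.
- stop_pad (a joint): How far the black rubber pad of the rack's stop is pressed in, m: 0 sprung out, 0.010 home on the white block (24 x 70 x 38 mm) behind it, at the far end of the rack. Pad 6 x 56 x 24 mm on two pins. Spring 3 N at first touch, 7 N home. The gap from rack to pad at the start is 2 to 12 mm, different each time.
- other_knob (a point): Middle of the same knob on the other, identical clamp, which holds a white carrier with two fat bottles (82 mm tall); not to be moved.

How it is judged:
At the end, for the whole second after the job is handed in: The stop pad is pressed in by 1.2 to 8 mm by the clamped rack, which stands upright (within 6 degrees) and at rest; the other clamp's knob is within 20 mm of where it was (value of joint stop_pad between 0.0012 and 0.008 m and linear speed of tube_rack below 0.01 m/s and angle between tube_rack's own z axis and vertical below 0.1 rad and distance of other_knob from where it was at the start of the episode below 0.02 m); the robot touches nothing.
It fails at once if overrun: the stop pad was driven home (beyond 9 mm of its 10 mm) (value of joint stop_pad above 0.009 m).
It fails at once if the other clamp's lever was moved (distance of other_knob from where it was at the start of the episode above 0.02 m).
It fails at once if the tube rack was tipped (angle between tube_rack's own z axis and vertical above 0.3 rad).
It also fails if it takes over 38 s, if anything falls off the work surface, if the arm or the gripper's body presses on something with over 40 N, if the wrist force passes 120 N, or if a joint passes its speed limit or range.

## Robot

A 6-joint arm with a two-finger parallel gripper is mounted at the origin on the work surface. World frame = base frame: x ahead of the robot, y to its left, z up, the work surface at z = 0. Lengths are in m, angles in rad, forces in N, time in s.
With the tool pointing down it reaches from about 0.3 to 0.95 m from the base axis. Payload 3.1 kg.
Tool frame: the origin (TCP) lies at the very end of the fingers, on their centre line; the grasp point (between the pads) lies 19 mm behind it; z points along the fingers, x is the direction in which the jaws open and shut, and the axes are right-handed (so a half turn about z gives the same grasp; the last joint's range is limited). The gripper opens to 85 mm and grips with 20 to 120 N. Pads are 22 mm wide; open, the fingers measure 114 mm over their backs; the gripper's body (76 mm by 85 mm) begins 54 mm behind the grasp point. The pads swing forward as they close: fully open they stand 13 mm farther back than shut.
Start: joints at [-1.272, 0.308, 1.634, -0, 1.2, -0.07], TCP at [0.225, -0.583, 0.231] pointing down, gripper open.
Joint ranges: [-3.06, 3.06], [-0.79, 1.96], [0.05, 2.63], [-1.19, 4.34], [0.05, 2.64], [-2.94, 2.94]. Speed limits (rad/s): [2.79, 2.79, 3.14, 3.14, 3.14, 3.14].

## Interface

Orientations are given as a unit quaternion [w, x, y, z].
In Python, from cell import telemetry, eyes, ticket gives the robot as it stands. The module is installed in compiled form; this text tells all that it offers.
- The arm moves only by the shell command python3 -m pendant 'ROWS'. ROWS is JSON, a list of rows, each a list of 7 numbers: the shift along the tool's x, y, z in cm, then the turn, a rotation vector about the tool's x, y, z in degrees, then the finger opening in cm, from 0 to 8.54. A call has exactly 10 rows; each row is the pose to reach, as a shift and turn from the pose measured when the call began, along the tool's axes at that moment; what a row does not reach only later rows make up. A row lasts 1/12 s, in which the tool goes at most 41.7 mm and 7.16 degrees, less where a joint would pass 70% of its speed; a pose out of reach is approached as far as the arm can. A call with a gripper value outside its range is refused whole. The fingers move at their own pace and stop on an object; the grip force is fixed at half the most. Time passes only in rows, so rows that repeat a pose let the fingers close, or fill a call up. It gives the time, the measured TCP pose, the force and the opening at its end, in the units of the state.
- telemetry.read_state(): the state, without advancing time (a new reading comes with each control period).
- eyes.capture(name): name is "scene" or "side" or "wrist"; returns a dict with "frame" (480x640x3 uint8, red, green, blue), "K" (3x3 intrinsics, pixels), "rvec" (rotation vector, rad) and "tvec" (3), from world to camera coordinates, as OpenCV has them. Camera axes: x right, y down, z forward; pixel columns grow to the right and rows downward; lengths in m; the calibration is good to about 2 mm. A picture is of the moment at which its call begins. There is no depth.
- ticket.job_done(): hands the job in, once; it reports no verdict.
The state is a dict: "t": time; "qpos": joint angles; "joint_velocities": joint speeds; "joint_torque": joint torques, N m; "eef_pos": TCP position; "ee_rot": TCP orientation; "force": force on the tool from outside, world axes, zero at the start; "torque": the same for the moment, N m; "finger_gap": finger opening in m.
Only numpy, scipy, OpenCV 4.12 (cv2) and the standard library are available. Lean on these libraries where they do the work, as an engineer would, in place of code of your own. Each camera call takes 0.05 s, during which the arm holds its last target.

## Working session

There is one attempt and no reset: what is moved stays moved. The work goes in short steps, Python scripts to look and compute and a shell command to move; the robot and the scene stay as the last step left them, time stands still between calls to the robot, and variables do not carry over. Pictures are saved under pics/ and viewed, and the job is handed in when it is done.

```bash
mkdir -p pics; python3 - <<'E'
from cell import telemetry, eyes
import cv2
for n in ["scene","side","wrist"]:
    c=eyes.capture(n); cv2.imwrite(f"pics/{n}0.png",c["frame"][:,:,::-1]); print(n,c["K"].round(1).tolist(),c["rvec"],c["tvec"])
s=telemetry.read_state(); print(s)
E
```

```text
scene [[526.0, 0.0, 325.7], [0.0, 526.0, 239.0], [0.0, 0.0, 1.0]] [ 1.56974629  1.80392642 -0.86723082] [ 0.12737821 -0.30021335  1.35133892]
side [[494.2, 0.0, 321.0], [0.0, 494.2, 235.0], [0.0, 0.0, 1.0]] [ 0.15300116 -2.67225906  1.55121893] [0.59364309 0.1464247  0.60444729]
wrist [[377.5, 0.0, 320.7], [0.0, 377.5, 243.0], [0.0, 0.0, 1.0]] [-2.3968277   1.64311234  0.23249064] [-0.62332021 -0.03578164  0.37974225]
{'t': 0.15, 'qpos': array([-1.27169315e+00,  3.08853777e-01,  1.63487565e+00, -4.19980750e-06,
        1.19971338e+00, -6.96755885e-02]), 'joint_velocities': array([-0.00114128, -0.00368458, -0.0043742 ,  0.00054483,  0.00089674,
        0.00065664]), 'joint_torque': array([-8.64594786e-04, -4.15804482e+01, -2.77147347e+01, -1.48630966e-04,
        6.04463130e-03,  1.62660882e-05]), 'eef_pos': array([ 0.22509522, -0.582368  ,  0.23028934]), 'ee_rot': array([-5.73421363e-04,  8.24765672e-01, -5.65473898e-01, -7.25915355e-04]), 'force': array([-0.433395  ,  0.07670139, -0.13096241]), 'torque': array([-0.06176929, -0.01769572,  0.06757852]), 'finger_gap': 0.08521306956857237}
```

View pics/scene0.png

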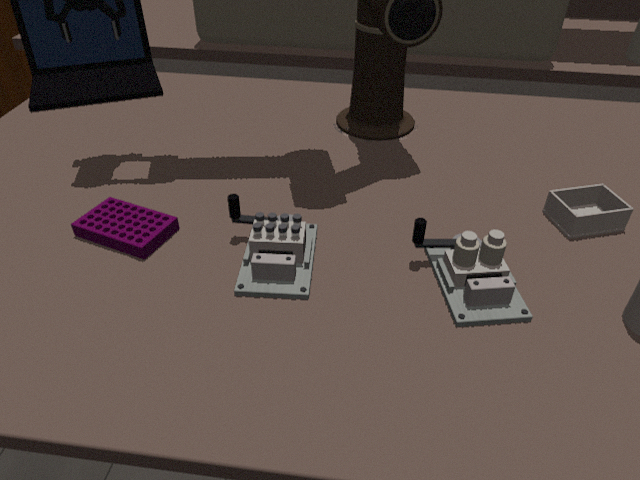

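View pics/side0.png

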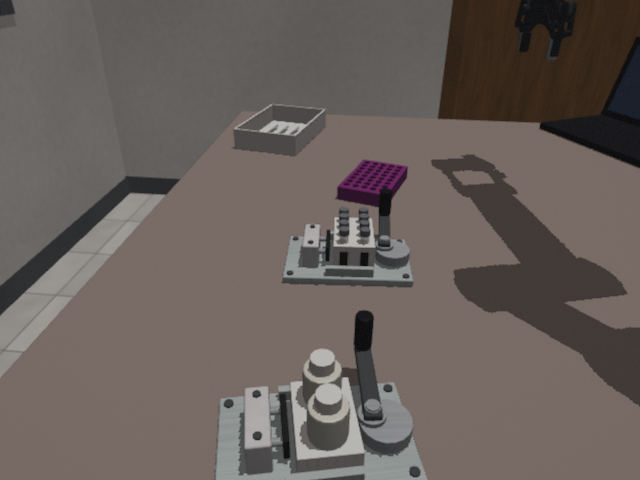

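View pics/wrist0.png

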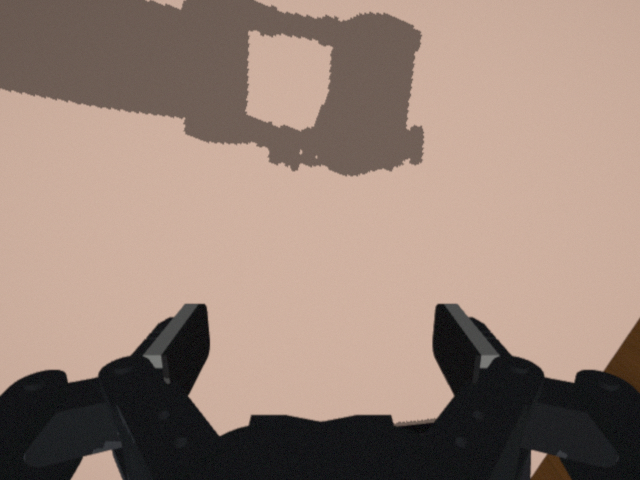

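The scene view shows the rack clamp at about (278,255) with its knob at (234,206). The bottle clamp is at (478,275). In the side view the rack clamp is at (350,255), its knob at (385,202) and the cam near (392,252). I'll zoom in for exact pixels.

```bash
python3 - <<'E'
import cv2
a=cv2.imread("pics/scene0.png")[185:300,210:330]; b=cv2.imread("pics/side0.png")[180:290,275:425]
cv2.imwrite("pics/za.png",cv2.resize(a,None,fx=5,fy=5,interpolation=2)); cv2.imwrite("pics/zb.png",cv2.resize(b,None,fx=5,fy=5,interpolation=2))
E
```

```text
(no output)
```

View pics/za.png

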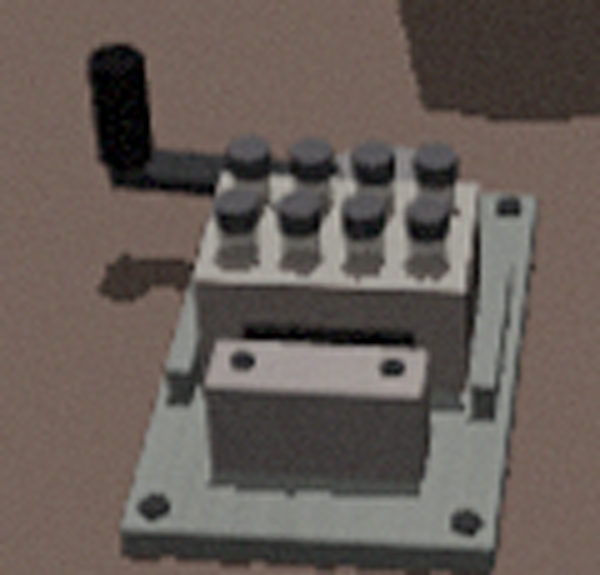

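View pics/zb.png

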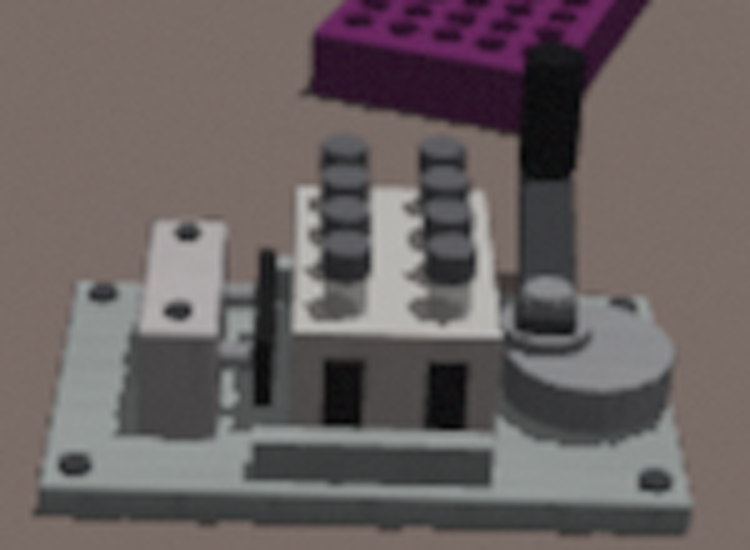

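```bash
cat > h.py <<'E'
import numpy as np, cv2
from cell import eyes
def cam(c):
    R=cv2.Rodrigues(np.array(c["rvec"]))[0]; return np.array(c["K"]),R,np.array(c["tvec"]).ravel()
def ray(c,p):
    K,R,t=cam(c); d=R.T@np.linalg.solve(K,[p[0],p[1],1.]); return -R.T@t,d
def onz(c,p,z):
    o,d=ray(c,p); return o+d*(z-o[2])/d[2]
def tri(c1,p1,c2,p2):
    o1,d1=ray(c1,p1);o2,d2=ray(c2,p2)
    s=np.linalg.lstsq(np.c_[d1,-d2],o2-o1,rcond=None)[0]
    a=o1+s[0]*d1;b=o2+s[1]*d2; return (a+b)/2,np.linalg.norm(a-b)
def proj(c,P):
    return cv2.projectPoints(np.atleast_2d(P).astype(float),np.array(c["rvec"]),np.array(c["tvec"]),np.array(c["K"]),None)[0][:,0]
E
python3 - <<'E'
from h import *
np.set_printoptions(precision=4,suppress=True)
S=eyes.capture("scene");D=eyes.capture("side")
za=lambda x,y:(210+x/5-.4,185+y/5-.4); zb=lambda x,y:(275+x/5-.4,180+y/5-.4)
print("knob",tri(S,za(121,105),D,zb(551,112)))
print("knob z66",onz(S,za(121,105),.066),onz(D,zb(551,112),.066))
for p in [(153,507),(466,522),(509,207)]: print("scr scene",onz(S,za(*p),.012))
q=[]
for p in [(103,293),(75,464),(655,480),(623,303)]: q.append(onz(D,zb(*p),.012)); print("scr side",q[-1])
for p in [(293,430),(492,430)]: print("rack bottom",onz(D,zb(*p),.012))
for p in [(293,187),(484,187),(500,337),(292,330)]: print("rack top",onz(D,zb(*p),.057))
for z in (.044,.05,.056): print("bolt top",onz(D,zb(549,287),z))
E
```

```text
knob (array([ 0.5173, -0.2246,  0.0667]), np.float64(0.0008227132358980455))
knob z66 [ 0.517  -0.2246  0.066 ] [ 0.517  -0.2268  0.066 ]
scr scene [ 0.661  -0.1796  0.012 ]
scr scene [ 0.6532 -0.0793  0.012 ]
scr scene [ 0.484  -0.0915  0.012 ]
scr side [ 0.6604 -0.183   0.012 ]
scr side [ 0.6531 -0.0826  0.012 ]
scr side [ 0.4831 -0.095   0.012 ]
scr side [ 0.4896 -0.1976  0.012 ]
rack bottom [ 0.5908 -0.1086  0.012 ]
rack bottom [ 0.5311 -0.1159  0.012 ]
rack top [ 0.5981 -0.1803  0.057 ]
rack top [ 0.5377 -0.1879  0.057 ]
rack top [ 0.5311 -0.0957  0.057 ]
rack top [ 0.5906 -0.0922  0.057 ]
bolt top [ 0.5162 -0.1491  0.044 ]
bolt top [ 0.5166 -0.1385  0.05  ]
bolt top [ 0.5171 -0.128   0.056 ]
```

```bash
cat > g.py <<'E'
import numpy as np
from scipy.spatial.transform import Rotation as Ro
from cell import telemetry
PIV=np.array([.5165,-.1415])
def cur():
    s=telemetry.read_state(); q=s["ee_rot"]; return np.array(s["eef_pos"]),Ro.from_quat([q[1],q[2],q[3],q[0]]),s
def target(p,yaw):  # tool down, tool x at world yaw (deg)
    p0,R0,_=cur(); c,sn=np.cos(np.radians(yaw)),np.sin(np.radians(yaw))
    R=Ro.from_matrix(np.array([[c,sn,0],[sn,-c,0],[0,0,-1]]))
    sh=R0.inv().apply(np.array(p)-p0)*100; rv=(R0.inv()*R).as_rotvec(degrees=True)
    return np.r_[sh,rv].round(2).tolist()
def arc(ang,z,r=.0845): # ang: world deg clockwise of -y
    a=np.radians(ang); return target([PIV[0]-r*np.sin(a),PIV[1]-r*np.cos(a),z],-ang)
E
python3 - <<'E'
from g import *
print(target([.517,-.2256,.16],0))
E
```

```text
[-22.77, -40.09, 7.1, -0.05, 0.06, -68.87]
```

```bash
python3 -m pendant '[[-2.3,-4,0.7,0,0,-6.9,4.5],[-4.6,-8,1.4,0,0,-13.8,4.5],[-6.8,-12,2.1,0,0,-20.7,4.5],[-9.1,-16,2.8,0,0,-27.5,4.5],[-11.4,-20,3.5,0,0,-34.4,4.5],[-13.7,-24,4.3,0,0,-41.3,4.5],[-15.9,-28,5,0,0,-48.2,4.5],[-18.2,-32,5.7,0,0,-55.1,4.5],[-20.5,-36,6.4,0,0,-62,4.5],[-22.8,-40.1,7.1,0,0,-68.9,4.5]]'
python3 - <<'E'
from g import *
from h import *
print(cur()[:1],target([.517,-.2256,.16],0),target([.517,-.2256,.052],0))
cv2.imwrite("pics/w1.png",eyes.capture("wrist")["frame"][:,:,::-1])
E
```

```text
t: 1.08
eef_pos: [0.4864, -0.2621, 0.1673]
ee_rot: [-0.0, 1.0, 0.003, 0.0]
force: [0.5, -0.9, -0.7]
finger_gap: 0.0445
(array([ 0.4863547 , -0.26207611,  0.16729384]),) [3.09, -3.63, 0.73, -0.05, -0.0, 0.37] [3.09, -3.62, 11.53, -0.05, -0.0, 0.37]
```

View pics/w1.png

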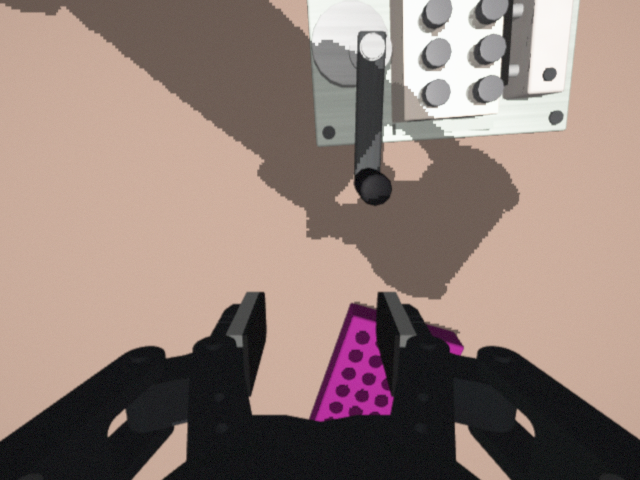

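The wrist view shows the knob top at (375,189), the pivot bolt at (372,46), plate screws at (328,132) and (556,117), and the rack, pad and block at upper right.

```bash
python3 - <<'E'
from g import *
from h import *
np.set_printoptions(precision=4,suppress=True)
W=eyes.capture("wrist")
print("knobtop",onz(W,(375,189),.088)); 
for z in(.044,.05,.056): print("bolt",onz(W,(372,46),z))
print("screws",onz(W,(328,132),.012),onz(W,(556,117),.012))
E
```

```text
knobtop [ 0.5213 -0.2152  0.088 ]
bolt [ 0.5211 -0.1297  0.044 ]
bolt [ 0.5204 -0.131   0.05  ]
bolt [ 0.5196 -0.1323  0.056 ]
screws [ 0.4947 -0.1822  0.012 ] [ 0.6654 -0.1691  0.012 ]
```

The arm was still moving between that picture and this capture, so the numbers disagree. I'll move above the knob, let it settle and measure again.

```bash
python3 -m pendant '[[1.5,-1.8,0.4,0,0,0.4,4.5],[3,-3.6,0.7,0,0,0.4,4.5],[3.1,-3.6,0.7,0,0,0.4,4.5],[3.1,-3.6,0.7,0,0,0.4,4.5],[3.1,-3.6,0.7,0,0,0.4,4.5],[3.1,-3.6,0.7,0,0,0.4,4.5],[3.1,-3.6,0.7,0,0,0.4,4.5],[3.1,-3.6,0.7,0,0,0.4,4.5],[3.1,-3.6,0.7,0,0,0.4,4.5],[3.1,-3.6,0.7,0,0,0.4,4.5]]'
python3 - <<'E'
from g import *
from h import *
W=eyes.capture("wrist");np.savez("w2.npz",**W)
cv2.imwrite("pics/w2.png",W["frame"][:,:,::-1]);print(cur()[0])
E
```

```text
t: 2.02
eef_pos: [0.5183, -0.2228, 0.1596]
ee_rot: [-0.002, 1.0, 0.0, -0.0]
force: [-0.6, -0.2, -0.3]
finger_gap: 0.0449
[ 0.51831914 -0.22271562  0.15957818]
```

View pics/w2.png

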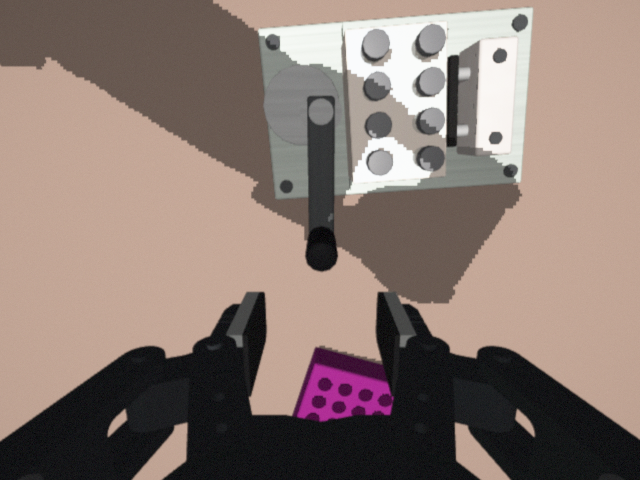

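Everything is in view: knob top (321,257), bolt (320,112), screws (273,42), (520,22), (511,171) and (287,187).

```bash
python3 - <<'E'
from g import *
from h import *
np.set_printoptions(precision=4,suppress=True)
W=dict(np.load("w2.npz"))
print("knobtop",onz(W,(321,257),.088)); 
for z in(.044,.05,.056): print("bolt",onz(W,(320,112),z))
q=np.array([onz(W,p,.012) for p in[(273,42),(520,22),(511,171),(287,187)]]);print(q,q.mean(0))
print("rack bot/top -x edge",onz(W,(343,26),.057),onz(W,(350,186),.057),"+x",onz(W,(447,22),.057),onz(W,(447,177),.057))
print(target([.5175,-.2245,.052],0))
E
```

```text
knobtop [ 0.5181 -0.2227  0.088 ]
bolt [ 0.5174 -0.138   0.044 ]
bolt [ 0.5174 -0.1384  0.05  ]
bolt [ 0.5174 -0.1387  0.056 ]
[[ 0.4845 -0.0899  0.012 ]
 [ 0.6548 -0.0774  0.012 ]
 [ 0.6623 -0.1783  0.012 ]
 [ 0.4919 -0.1906  0.012 ]] [ 0.5734 -0.134   0.012 ]
rack bot/top -x edge [ 0.5308 -0.0914  0.057 ] [ 0.5369 -0.1842  0.057 ] +x [ 0.5912 -0.0893  0.057 ] [ 0.5993 -0.1784  0.057 ]
[-0.08, 0.22, 10.76, -0.23, 0.02, 0.06]
```

Pivot is about (0.5175, -0.1385) and the knob about (0.518, -0.2235), an 85 mm radius as specified. I'll descend around the knob and close to a loose cage.

```bash
sed -i 's/PIV=.*/PIV=np.array([.5175,-.1385])/; s/r=.0845/r=.085/' g.py; python3 -m pendant '[[0,0.1,3,0,0,0,4.5],[0,0.1,6,0,0,0,4.5],[0,0.1,8.5,0,0,0,4.5],[0,0.1,10,0,0,0,4.5],[0,0.1,10.7,0,0,0,4.2],[0,0.1,10.7,0,0,0,3.5],[0,0.1,10.7,0,0,0,3],[0,0.1,10.7,0,0,0,2.6],[0,0.1,10.7,0,0,0,2.6],[0,0.1,10.7,0,0,0,2.6]]'
python3 - <<'E'
from g import *
print(cur()[0],cur()[2]["force"])
for i in range(1,11): print(arc(4.4*i,.052))
E
```

```text
t: 2.9
eef_pos: [0.5194, -0.2238, 0.054]
ee_rot: [-0.001, 1.0, 0.001, 0.001]
force: [0.2, -0.6, -0.2]
finger_gap: 0.0258
[ 0.51939513 -0.22383879  0.05403629] [ 0.18019468 -0.59063811 -0.16069552]
[-0.84, -0.06, 0.2, -0.15, -0.11, 4.47]
[-1.49, -0.14, 0.2, -0.16, -0.11, 8.87]
[-2.13, -0.26, 0.2, -0.16, -0.1, 13.27]
[-2.76, -0.43, 0.2, -0.17, -0.09, 17.67]
[-3.37, -0.66, 0.2, -0.17, -0.09, 22.07]
[-3.97, -0.92, 0.2, -0.17, -0.08, 26.47]
[-4.54, -1.24, 0.2, -0.18, -0.08, 30.87]
[-5.09, -1.59, 0.2, -0.18, -0.07, 35.27]
[-5.61, -1.99, 0.2, -0.18, -0.06, 39.67]
[-6.09, -2.43, 0.2, -0.19, -0.06, 44.07]
```

```bash
python3 -m pendant '[[-0.8,-0.06,0.2,0,0,4.5,2.6],[-1.5,-0.14,0.2,0,0,8.9,2.6],[-2.1,-0.26,0.2,0,0,13.3,2.6],[-2.8,-0.43,0.2,0,0,17.7,2.6],[-3.4,-0.66,0.2,0,0,22,2.6],[-4,-0.92,0.2,0,0,26.5,2.6],[-4.5,-1.24,0.2,0,0,30.9,2.6],[-5.1,-1.6,0.2,0,0,35.3,2.6],[-5.6,-2,0.2,0,0,39.7,2.6],[-6.1,-2.4,0.2,0,0,44,2.6]]'
python3 - <<'E'
from g import *
from h import *
print(cur()[0],cur()[2]["force"])
W=eyes.capture("wrist"); D=eyes.capture("side"); np.savez("s3.npz",**D)
cv2.imwrite("pics/w3.png",W["frame"][:,:,::-1]);cv2.imwrite("pics/d3.png",cv2.resize(D["frame"][180:290,275:425,::-1],None,fx=5,fy=5,interpolation=2))
E
```

```text
t: 3.73
eef_pos: [0.4606, -0.2018, 0.0537]
ee_rot: [-0.001, 0.927, -0.376, 0.004]
force: [1.9, -2.4, -0.6]
finger_gap: 0.0258
[ 0.46056603 -0.20182641  0.05371948] [ 1.88847343 -2.39436046 -0.61282434]
```

View pics/w3.png

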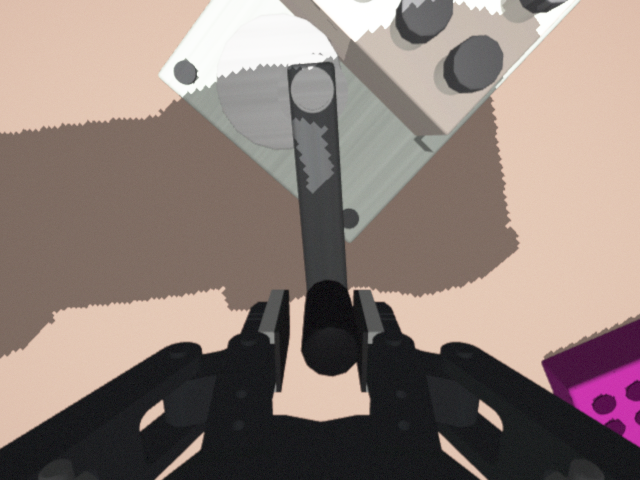

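View pics/d3.png

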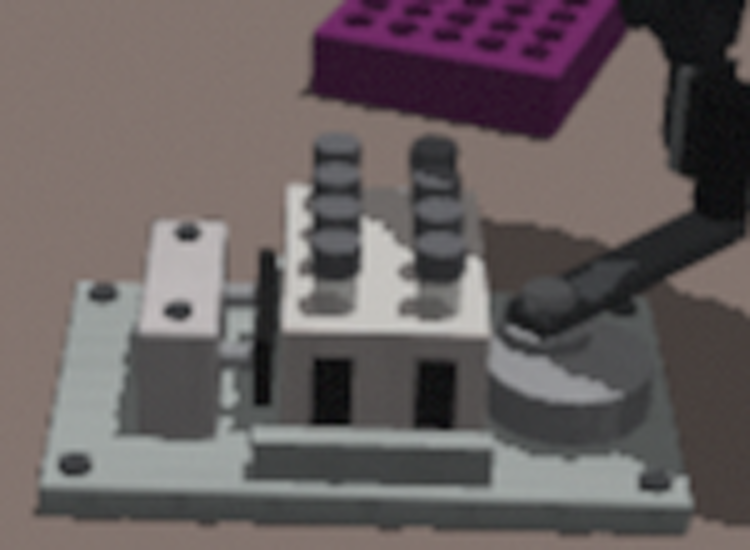

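The cage works: the rack has moved about 3.6 mm (left edge 293→281 in the zoomed side view), and about 2 mm of gap to the pad remains. Next step is +12°.

```bash
python3 - <<'E'
from g import *
for a in (45,48,51,54,57): print(a,arc(a,.053))
E
```

```text
45 [-0.28, -0.02, 0.03, -0.22, -0.18, 1.08]
48 [-0.72, -0.04, 0.03, -0.23, -0.17, 4.08]
51 [-1.17, -0.08, 0.03, -0.23, -0.17, 7.08]
54 [-1.61, -0.15, 0.03, -0.24, -0.16, 10.08]
57 [-2.04, -0.23, 0.03, -0.24, -0.16, 13.08]
```

```bash
python3 -m pendant '[[-0.3,0,0,0,0,1,2.6],[-0.5,-0.03,0,0,0,2.5,2.6],[-0.7,-0.04,0,0,0,4,2.6],[-0.95,-0.06,0,0,0,5.5,2.6],[-1.15,-0.08,0,0,0,7,2.6],[-1.4,-0.12,0,0,0,8.5,2.6],[-1.6,-0.15,0,0,0,10,2.6],[-1.6,-0.15,0,0,0,10,2.6],[-1.6,-0.15,0,0,0,10,2.6],[-1.6,-0.15,0,0,0,10,2.6]]'
python3 - <<'E'
from g import *
from h import *
p=cur()[0];print(p,cur()[2]["force"],np.degrees(np.arctan2(PIV[0]-p[0],PIV[1]-p[1])))
D=eyes.capture("side"); np.savez("s4.npz",**D)
cv2.imwrite("pics/d4.png",cv2.resize(D["frame"][210:280,290:390,::-1],None,fx=8,fy=8,interpolation=2))
o=np.load("s3.npz")["frame"]
cv2.imwrite("pics/d3b.png",cv2.resize(o[210:280,290:390,::-1],None,fx=8,fy=8,interpolation=2))
for a in (57,60,63,66): print(a,arc(a,.053))
E
```

```text
t: 4.67
eef_pos: [0.4498, -0.1893, 0.0539]
ee_rot: [-0.001, 0.892, -0.453, 0.003]
force: [1.1, -3.2, 2.5]
finger_gap: 0.0259
[ 0.44983761 -0.18928402  0.05392606] [ 1.14560399 -3.16403811  2.51770338] 53.10993239449658
57 [-0.57, 0.03, 0.08, -0.3, -0.25, 3.13]
60 [-1.01, -0.0, 0.08, -0.31, -0.24, 6.13]
63 [-1.45, -0.06, 0.08, -0.31, -0.23, 9.13]
66 [-1.89, -0.15, 0.08, -0.32, -0.22, 12.13]
```

View pics/d4.png

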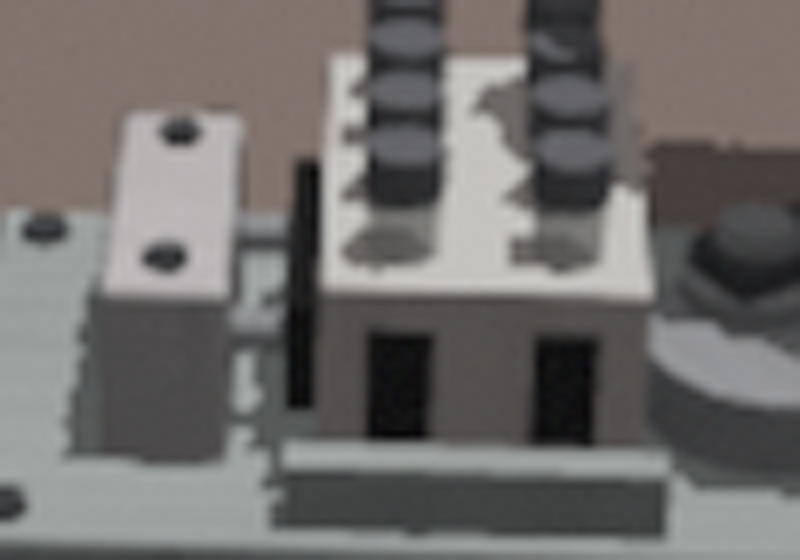

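View pics/d3b.png

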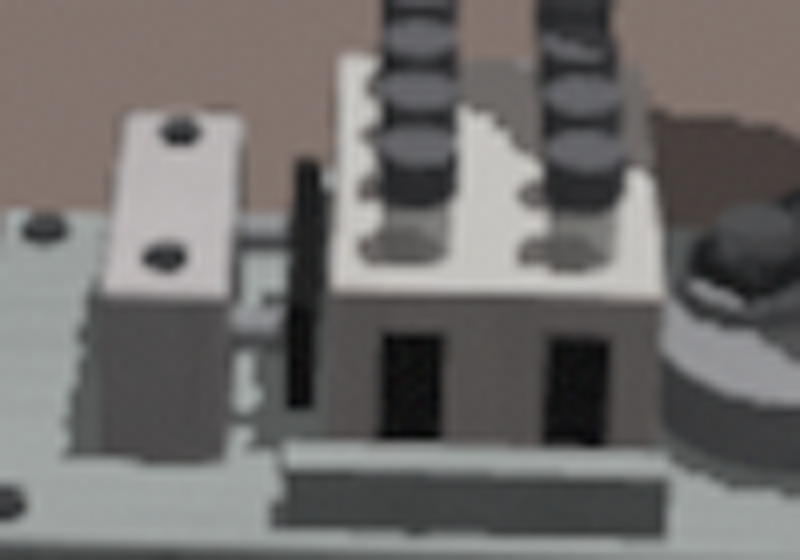

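The pad has not moved (its left edge is at 290 in the zoomed view) and the rack is just about at the pad. Next step is another 12°.

```bash
python3 -m pendant '[[-0.3,0,0.05,0,0,1.5,2.6],[-0.55,0,0.05,0,0,3,2.6],[-0.8,0,0.05,0,0,4.5,2.6],[-1,0,0.05,0,0,6,2.6],[-1.25,-0.03,0.05,0,0,7.5,2.6],[-1.45,-0.06,0.05,0,0,9,2.6],[-1.7,-0.1,0.05,0,0,10.5,2.6],[-1.9,-0.15,0.05,0,0,12,2.6],[-1.9,-0.15,0.05,0,0,12,2.6],[-1.9,-0.15,0.05,0,0,12,2.6]]'
cat > look.py <<'E'
import sys
from g import *
from h import *
n=sys.argv[1]
p=cur()[0];a0=np.degrees(np.arctan2(PIV[0]-p[0],PIV[1]-p[1]));print(p,cur()[2]["force"],a0)
D=eyes.capture("side"); np.savez(f"s{n}.npz",**D)
cv2.imwrite(f"pics/d{n}.png",cv2.resize(D["frame"][210:280,290:390,::-1],None,fx=8,fy=8,interpolation=2))
for d in (2,4,6,8,10,12): print(round(a0+d,1),arc(a0+d,.053))
E
python3 look.py 5
```

```text
t: 5.55
eef_pos: [0.4407, -0.1737, 0.0538]
ee_rot: [-0.001, 0.84, -0.543, 0.004]
force: [0.3, -5.3, 2.3]
finger_gap: 0.0259
[ 0.44065083 -0.17369252  0.05376969] [ 0.34869137 -5.26031999  2.29922117] 65.39493174148015
67.4 [-0.3, 0.05, 0.08, -0.4, -0.29, 1.57]
69.4 [-0.59, 0.03, 0.08, -0.4, -0.28, 3.57]
71.4 [-0.89, 0.01, 0.07, -0.41, -0.28, 5.57]
73.4 [-1.18, -0.03, 0.07, -0.41, -0.27, 7.57]
75.4 [-1.48, -0.07, 0.07, -0.42, -0.26, 9.57]
77.4 [-1.77, -0.12, 0.07, -0.42, -0.26, 11.57]
```

View pics/d5.png

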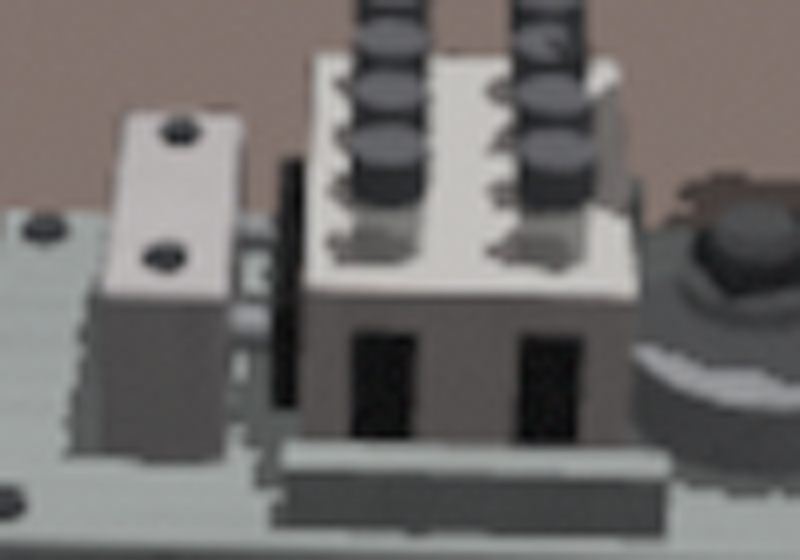

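The pad's left edge has gone from 290 to about 275 px, roughly 2.7 mm in. A final +8° should bring it to about 4.6 mm.

```bash
python3 -m pendant '[[-0.3,0.03,0.05,0,0,1.5,2.6],[-0.45,0.03,0.05,0,0,2.5,2.6],[-0.6,0.03,0.05,0,0,3.5,2.6],[-0.75,0.02,0.05,0,0,4.5,2.6],[-0.9,0,0.05,0,0,5.5,2.6],[-1.05,0,0.05,0,0,6.5,2.6],[-1.2,-0.03,0.05,0,0,7.5,2.6],[-1.2,-0.03,0.05,0,0,7.5,2.6],[-1.2,-0.03,0.05,0,0,7.5,2.6],[-1.2,-0.03,0.05,0,0,7.5,2.6]]'
python3 look.py 6
```

```text
t: 6.43
eef_pos: [0.4367, -0.1634, 0.0537]
ee_rot: [-0.002, 0.802, -0.597, 0.005]
force: [1.1, -5.8, 4.5]
finger_gap: 0.0259
[ 0.43671263 -0.16336445  0.05374929] [ 1.06537112 -5.81566625  4.51383258] 72.89286575816968
74.9 [-0.3, 0.04, 0.07, -0.48, -0.32, 1.61]
76.9 [-0.59, 0.03, 0.07, -0.48, -0.31, 3.61]
78.9 [-0.89, 0.01, 0.07, -0.49, -0.31, 5.61]
80.9 [-1.18, -0.03, 0.07, -0.5, -0.3, 7.61]
82.9 [-1.48, -0.07, 0.07, -0.5, -0.29, 9.61]
84.9 [-1.77, -0.13, 0.06, -0.51, -0.28, 11.61]
```

View pics/d6.png

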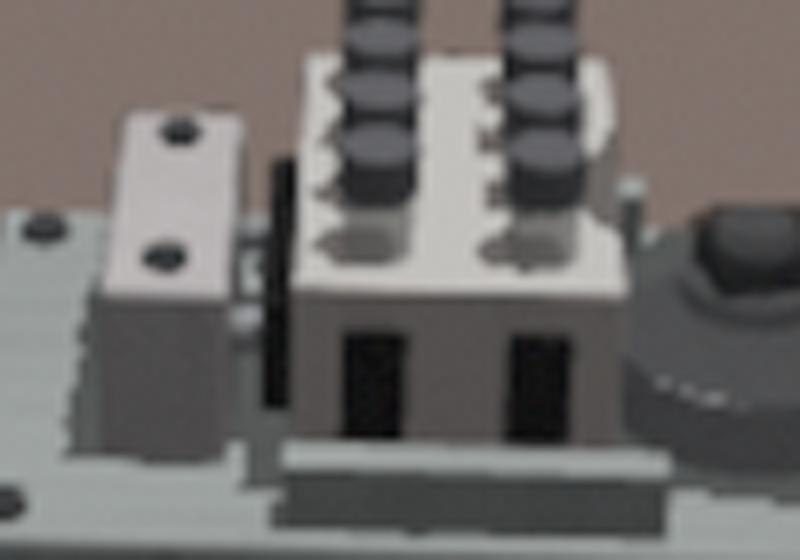

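The pad's left edge is now at about 264 px, roughly 4.6 mm in and so about half way. I'll open the fingers and lift off.

```bash
python3 -m pendant '[[0,0,0,0,0,0,3.5],[0,0,0,0,0,0,4.5],[0,0,0,0,0,0,4.5],[0,0,0,0,0,0,4.5],[0,0,-2,0,0,0,4.5],[0,0,-5,0,0,0,4.5],[0,0,-8,0,0,0,4.5],[0,0,-11,0,0,0,4.5],[0,0,-13,0,0,0,4.5],[0,0,-13,0,0,0,4.5]]'
python3 look.py 7 | head -1; python3 - <<'E'
from h import *
S=eyes.capture("scene");cv2.imwrite("pics/scene7.png",S["frame"][:,:,::-1])
E
```

```text
t: 7.32
eef_pos: [0.4385, -0.164, 0.1884]
ee_rot: [-0.003, 0.802, -0.597, 0.009]
force: [1.4, -0.1, 0.2]
finger_gap: 0.045
[ 0.43847037 -0.1640114   0.18836141] [ 1.42658589 -0.07199117  0.20195026] 72.10950269989554
```

View pics/d7.png

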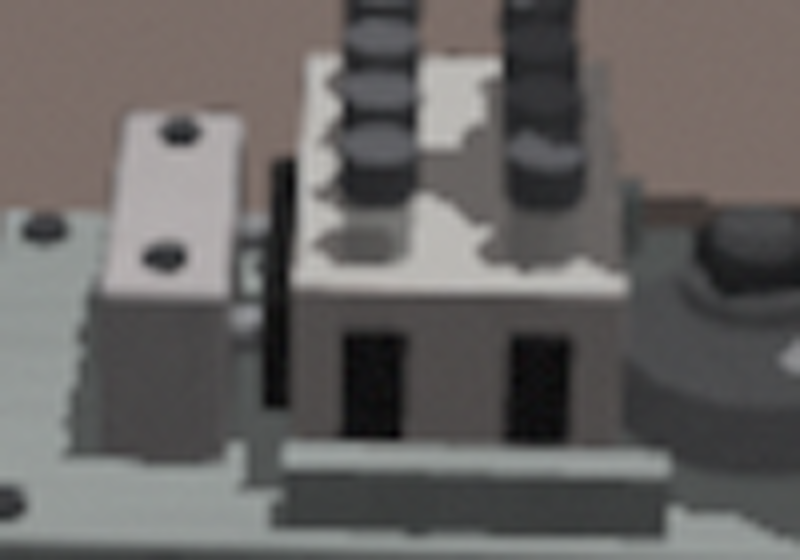

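View pics/scene7.png

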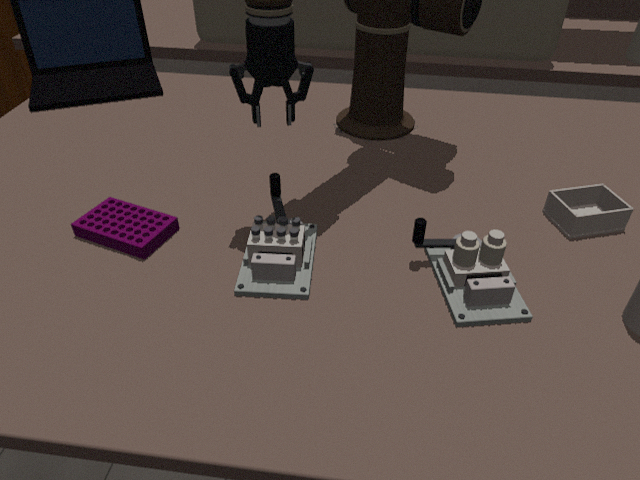

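The pad is unchanged after release (left edge still at about 264 px). The rack stands upright, the gripper is clear, and the other clamp's knob is still at (419,231).

```bash
python3 -c "
from cell import ticket; print(ticket.job_done())"
```

```text
the job is handed in; nothing more can be done
None
```

The rack of eight tubes is clamped against its stop pad and the job is handed in; no verdict was reported. I caged the knob loosely between the fingers, swung the lever clockwise about 70° in four steps, then opened the fingers and lifted clear. The robot clock read about 7.3 s of the 38 s allowed.

- **Pad:** in the side camera its edge moved about 26 zoomed pixels, which I read as 4.6 mm in (give or take about 0.5 mm). It did not move when I let go.
- **Rack, other clamp and gripper:** in the last pictures the rack stands upright and the bottle clamp's knob is where it started. The gripper is 13 cm above its working height, touching nothing.
- **Forces:** the wrist force was at most about 7.5 N in the readings at the end of each move.
- **Disagreements:** the first wrist-camera measurement was about 1 cm off because the arm was still moving, so I repeated it at rest. The scene and side views differed by 2–3 mm across the bench, close to the stated calibration error.

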